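# Make up two sampling kits

### The job

Make up the two sampling kits from the things standing on the bench: in the long three-bay tray put the sample tube in the bay at the tab end, the square bottle in the middle bay and the small jar in the bay at the other end; in the short two-bay tray put the large jar in the bay at the tab end and the slide box in the other bay. Everything must stand upright on the floor of its own bay, let go and still; leave the dropper bottle, the stack of dishes and the full tube rack where they are.

Things in the scene. Friction and masses are not known exactly. Their poses are not given: they have to be found in the camera images.
- tube_mid (a point): Sample tube: slim, self-standing, flat-footed white tube, 30 mm diameter, with a white ribbed screw cap of 33 mm diameter on its top 18 mm; 92 mm tall over all, about 45 g. Loose, standing upright on the bench at the start. The point is on its vertical axis, half-way up; z is its upright axis.
- bottle_mid (a point): Square bottle: white bottle with a square body 46 x 46 mm and 60 mm high, a short neck and a round white cap of 28 mm diameter above it; 86 mm tall over all, about 120 g. Its x and y axes are square to the flat sides. Loose, standing upright on the bench at the start. The point is on its vertical axis, half-way up; z is its upright axis.
- small_jar_mid (a point): Small jar: squat round white jar, 40 mm diameter, with a white screw lid of 42 mm diameter on its top 14 mm; 48 mm tall, about 50 g. Loose, standing upright on the bench at the start. The point is on its vertical axis, half-way up; z is its upright axis.
- large_jar_mid (a point): Large jar: round white jar, 52 mm diameter, with a white screw lid of 54 mm diameter on its top 16 mm; 70 mm tall, about 100 g. Loose, standing upright on the bench at the start. The point is on its vertical axis, half-way up; z is its upright axis.
- slide_box_mid (a point): Slide box: closed upright flat box, white with a dark seam round it, 30 mm thick along its x axis, 54 mm wide along its y axis, 66 mm tall, about 90 g. Loose, standing upright on the bench at the start. The point is on its vertical axis, half-way up; z is its upright axis.
- long_tray: Long kit tray: blue plastic, a row of three equal open bays along its x axis, with a flat finger tab (30 x 40 mm) sticking out at its +x end. Fixed to the bench. 238 x 82 mm without the tab, floor 4 mm thick, walls 4 mm thick with their tops 14 mm above the bench. Each bay is 74 x 74 mm inside. Origin: centre of its underside, on the bench; bay centres at x = +78 mm (tab end), 0 (middle) and -78 mm (end without tab), y = 0.
- short_tray: Short kit tray: blue plastic, like the long one but with two bays along its x axis and the finger tab (30 x 40 mm) at its +x end. Fixed to the bench. 160 x 82 mm without the tab, same floor (4 mm), walls (tops at 14 mm) and bays (74 x 74 mm inside). Origin: centre of its underside, on the bench; bay centres at x = +39 mm (tab end) and -39 mm (other end), y = 0.
- dropper_mid (a point): Dropper bottle, not part of any kit: thin round amber glass bottle, 28 mm diameter, black collar and rubber bulb, 77 mm tall. Loose, stands among the kit things; to be left alone. The point is half-way up on its axis.
- dishes_mid (a point): Stack of three covered culture dishes, not part of any kit: 90 mm diameter, 45 mm tall. Loose, stands at the left edge of the work (+y); to be left alone. The point is half-way up on its axis.
- rack: Full blue tube rack, not part of any kit: 252 x 96 mm, 105 mm tall with the red and lilac capped tubes in it, long side along its x axis. Fixed, at the right edge of the work (-y); to be left alone. Origin: centre of its underside.
Mind the look-alikes: they are no part of the job. Leave any green look-alike of the part that bears slide_box_mid alone. Leave any orange look-alike of the part that bears bottle_mid alone.

How it is judged:
At the end, for the whole second after the job is handed in: Each thing stands upright (within 0.1 rad) and at rest on the floor of its own bay (height within 4 mm), between its walls: centre within 25 mm of the bay's along each tray axis for tube and slide box, 19 mm small jar, 17 mm bottle, 13 mm large jar (x of tube_mid in the frame of long_tray between 0.053 and 0.103 m and y of tube_mid in the frame of long_tray between -0.025 and 0.025 m and z of tube_mid in the frame of long_tray between 0.046 and 0.054 m and angle between each of tube_mid, bottle_mid, small_jar_mid, large_jar_mid, slide_box_mid's own z axis and vertical below 0.1 rad and linear speed of each of tube, bottle, small_jar, large_jar, slide_box below 0.02 m/s and x of bottle_mid in the frame of long_tray between -0.017 and 0.017 m and y of bottle_mid in the frame of long_tray between -0.017 and 0.017 m and z of bottle_mid in the frame of long_tray between 0.043 and 0.051 m and x of small_jar_mid in the frame of long_tray between -0.097 and -0.059 m and y of small_jar_mid in the frame of long_tray between -0.019 and 0.019 m and z of small_jar_mid in the frame of long_tray between 0.024 and 0.032 m and x of large_jar_mid in the frame of short_tray between 0.026 and 0.052 m and y of large_jar_mid in the frame of short_tray between -0.013 and 0.013 m and z of large_jar_mid in the frame of short_tray between 0.035 and 0.043 m and x of slide_box_mid in the frame of short_tray between -0.064 and -0.014 m and y of slide_box_mid in the frame of short_tray between -0.025 and 0.025 m and z of slide_box_mid in the frame of short_tray between 0.033 and 0.041 m); the robot touches nothing.
It fails at once if the dropper bottle is shifted by more than 20 mm or tipped over (distance of dropper_mid from where it was at the start of the episode above 0.02 m or angle between dropper_mid's own z axis and vertical above 0.35 rad).
It fails at once if the stack of culture dishes is shifted by more than 20 mm or tipped over (distance of dishes_mid from where it was at the start of the episode above 0.02 m or angle between dishes_mid's own z axis and vertical above 0.35 rad).
It fails at once if the tube rack is pushed hard (over 15 N) (contact force between rack and the arm above 15 N or contact force between rack and the fingers above 15 N).
It also fails if it takes over 122 s, if anything falls off the work surface, if the arm or the gripper's body presses on something with over 40 N, if the wrist force passes 120 N, or if a joint passes its speed limit or range.

### The arm

A 6-joint arm with a two-finger parallel gripper is mounted at the origin on the work surface. World frame = base frame: x ahead of the robot, y to its left, z up, the work surface at z = 0. Lengths are in m, angles in rad, forces in N, time in s.
With the tool pointing down it reaches from about 0.3 to 0.775 m from the base axis. Payload 14.6 kg.
Tool frame: the origin (TCP) lies midway between the tips of the shut fingers; the grasp point (between the pads) lies 19 mm behind it (ctrl.tcp_to_grasp is the distance from the TCP to the grasp point, in m); x points along the fingers, y is the direction in which the jaws open and shut, and the axes are right-handed (so a half turn about x gives the same grasp; the last joint's range is limited). The gripper opens to 94 mm and grips with 3 to 60 N. Pads are 16 mm wide; open, the fingers measure 119 mm over their backs; the gripper's body (75 mm by 177 mm) begins 78 mm behind the grasp point.
Start: joints at [1.057, 0.3, 1.521, -0, 1.321, -0.067], TCP at [0.238, 0.496, 0.205] pointing down, gripper open.
Joint ranges: [-3.03, 3.03], [-0.79, 2.21], [0.23, 2.52], [-1.04, 4.18], [0, 3.07], [-2.55, 2.55]. Speed limits (rad/s): [2.22, 2.22, 2.57, 3.14, 3.14, 3.14].

### API

Orientations are given as [roll, pitch, yaw] about the fixed x, y, z axes, in that order (R = Rz(yaw) Ry(pitch) Rx(roll)).
In Python, from station import ctrl gives the robot as it stands.
- The arm moves only by the tool jog_arm, never from a script. Its argument "rows" is one flat list of numbers, 7 for each row, row after row: the shift along the world's x, y, z in m, then the turn, a rotation vector about the world's x, y, z in degrees, then the closure, from 0 (fully open) to 1 (shut). A call has 1 to 8 rows; each row shifts and turns the commanded pose from where the row before left it; what a row does not reach is not made up. A row lasts 1/12 s, in which the tool goes at most 41.7 mm and 7.16 degrees, less where a joint would pass 70% of its speed; a pose out of reach is approached as far as the arm can. A call with a gripper value outside its range is refused whole. The fingers move at their own pace and stop on an object; "squeeze" is the grip in N (left out, the last holds). Time passes only in rows, so rows that do not move let the fingers close. It gives the time, the measured TCP pose, the force and the opening at its end, in the units of the state.
- ctrl.get_obs(): the state, without advancing time (a new reading comes with each control period).
- ctrl.camera(name): name is "side" or "top"; returns (picture, depth): 420x560x3 uint8, red, green, blue; 420x560 float32, m along the optical axis (not along the pixel's ray), 0 where there is no reading.
- ctrl.camera_model(name): a dict with "K" (3x3 intrinsics, pixels), "extrinsics" (4x4, takes a point from camera to world coordinates). Camera axes: x right, y down, z forward; pixel columns grow to the right and rows downward; lengths in m; the calibration is good to about 2 mm. A picture is of the moment at which its call begins. camera_model takes no time and is no camera call.
- ctrl.hand_in(): hands the job in, once; it reports no verdict.
The state is a dict: "time_s": time; "qpos": joint angles; "joint_vel": joint speeds; "tau": joint torques, N m; "ee_pos": TCP position; "eef_rot": TCP orientation; "force": force on the tool from outside, world axes, zero at the start; "moment": the same for the moment, N m; "grip_width": finger opening in m.
Only numpy, scipy, OpenCV 4.12 (cv2) and the standard library are available. Lean on these libraries where they do the work, as an engineer would, in place of code of your own. Each camera call takes 0.05 s, during which the arm holds its last target.

## Working session

There is one attempt and no reset: what is moved stays moved. The work goes in short steps, Python scripts to look and compute and a tool call to move; the robot and the scene stay as the last step left them, time stands still between calls to the robot, and variables do not carry over. Pictures are saved under pics/ and viewed, and the job is handed in when it is done.

Besides the shell and the picture viewer there is one more tool, called after "Emit:" by a JSON object that holds its "method" and its "body", one argument or row to a line. jog_arm: Moves the arm, as the interface text tells. Its arguments: {"type":"object","properties":{"rows":{"type":"array"},"squeeze":{"type":"number"}},"required":["rows"]}

```bash
mkdir -p pics; ls
cat > h.py <<'E'
import numpy as np, cv2
from station import ctrl
def grab(n):
    im,d=ctrl.camera(n); return im,d
def save(im,p): cv2.imwrite(p,cv2.cvtColor(im,cv2.COLOR_RGB2BGR))
E
python3 - <<'E'
from h import *
for n in("top","side"):
    im,d=grab(n); save(im,f"pics/{n}0.png"); np.savez(f"{n}0.npz",im=im,d=d)
    m=ctrl.camera_model(n); print(n,np.round(m["K"],1).tolist(),np.round(m["extrinsics"],3).tolist())
o=ctrl.get_obs(); print(o)
E
```

```text
pics
top [[391.4, 0.0, 281.8], [0.0, 391.4, 205.9], [0.0, 0.0, 1.0]] [[0.01, -0.996, 0.086, 0.38], [-1.0, -0.01, 0.0, -0.001], [0.001, -0.086, -0.996, 1.052], [0.0, 0.0, 0.0, 1.0]]
side [[406.7, 0.0, 283.0], [0.0, 406.7, 207.8], [0.0, 0.0, 1.0]] [[0.926, -0.194, 0.325, 0.093], [-0.378, -0.443, 0.813, -0.964], [-0.014, -0.875, -0.484, 0.65], [0.0, 0.0, 0.0, 1.0]]
{'time_s': 0.1, 'qpos': array([ 1.05741053e+00,  3.00419336e-01,  1.52149502e+00, -2.60024528e-05,
        1.32070384e+00, -6.66101052e-02]), 'joint_vel': array([-1.71570240e-06, -1.41058468e-03, -3.29154714e-03,  2.97950708e-04,
        4.72400716e-04,  2.90157082e-04]), 'tau': array([ 3.40261919e-03, -5.32649839e+01, -3.53281224e+01,  7.10023125e-02,
        2.34827958e-02, -2.49828787e-05]), 'ee_pos': array([0.23753475, 0.49580934, 0.20495113]), 'eef_rot': array([-1.61285168,  1.56977048, -2.05962092]), 'force': array([ 0.32201295, -0.29455951, -0.1966152 ]), 'moment': array([0.05043238, 0.04628918, 0.02759763]), 'grip_width': 0.09337669439992026}
```

View pics/top0.png

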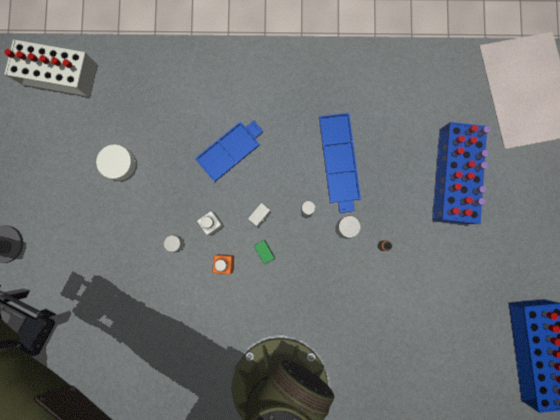

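View pics/side0.png

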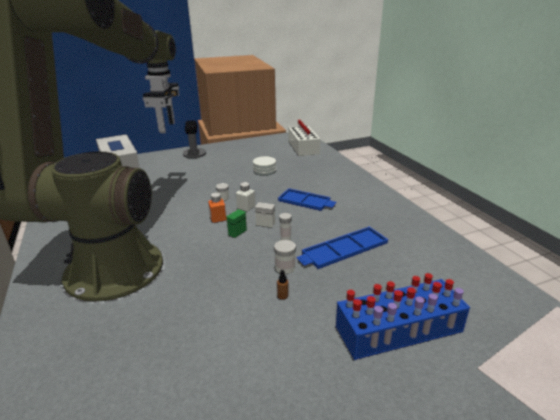

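Top view: the short tray is at (230,150), the long tray at (340,160), the tube at (308,208), the large jar at (349,227) and the dropper at (385,245). The small jar is at (172,243) and the dishes at (115,162).

- **Bottle:** candidates are (208,223) white and (222,264) orange. I take the white one.
- **Slide box:** candidates are (259,215) white and (264,251) green. I take the white one.

I'll confirm both in a crop and measure.

```bash
cat >> h.py <<'E'
def ray_plane(n,uv,z):
    m=ctrl.camera_model(n);K=m["K"];E=m["extrinsics"]
    uv=np.atleast_2d(uv).astype(float)
    r=np.c_[(uv[:,0]-K[0,2])/K[0,0],(uv[:,1]-K[1,2])/K[1,1],np.ones(len(uv))]@E[:3,:3].T
    t=(z-E[2,3])/r[:,2]; return (E[:3,3]+r*t[:,None])[:,:2]
def cloud(n,d):
    m=ctrl.camera_model(n);K=m["K"];E=m["extrinsics"]
    v,u=np.mgrid[:d.shape[0],:d.shape[1]]
    p=np.stack([(u-K[0,2])/K[0,0]*d,(v-K[1,2])/K[1,1]*d,d],-1)
    return p@E[:3,:3].T+E[:3,3]
E
python3 - <<'E'
from h import *
z=np.load("top0.npz"); im,d=z["im"],z["d"]
c=cv2.resize(im[100:290,150:410],None,fx=3,fy=3,interpolation=cv2.INTER_CUBIC); save(c,"pics/crop0.png")
P=cloud("top",d)
objs=dict(tube=(308,208,.092),bottle=(208,223,.086),sj=(172,243,.048),lj=(349,227,.070),box=(259,215,.066),dropper=(385,245,.077),dish=(115,162,.045),orange=(222,264,.086),green=(264,251,.066))
hsv=cv2.cvtColor(im,cv2.COLOR_RGB2HSV)
for k,(u,v,h) in objs.items():
    w=P[v-28:v+29,u-28:u+29]; 
    Z=w[...,2]; m=((Z>h-.010)&(Z<h+.012)).astype(np.uint8)
    n,l,st,ce=cv2.connectedComponentsWithStats(m)
    # component nearest the centre
    i=min(range(1,n),key=lambda i:np.hypot(*(ce[i]-28))-0.05*st[i,4])
    mm=l==i; zt=np.median(Z[mm])
    ys,xs=np.nonzero(mm); g=ray_plane("top",np.c_[xs+u-28,ys+v-28],h)
    r=cv2.minAreaRect(g.astype(np.float32)*1000)
    print(k,"n",mm.sum(),"ztop %.3f"%zt,"cent",np.round(g.mean(0),4),"rect",np.round(r[0],1),np.round(r[1],1),round(r[2],1))
blue=cv2.inRange(hsv,(105,150,60),(125,255,255))
n,l,st,ce=cv2.connectedComponentsWithStats(cv2.morphologyEx(blue,cv2.MORPH_CLOSE,np.ones((3,3))))
for i in range(1,n):
    if st[i,4]<300: continue
    ys,xs=np.nonzero(l==i); g=ray_plane("top",np.c_[xs,ys],0.014 if st[i,0]<400 else .105)
    r=cv2.minAreaRect(g.astype(np.float32)*1000); print("blue",np.round(ce[i]),st[i,4],np.round(r[0],1),np.round(r[1],1),round(r[2],1))
E
```

```text
tube n 142 ztop 0.093 cent [ 0.4601 -0.0648] rect [460.3 -65.1] [31.3 31.5] 45.4
bottle n 112 ztop 0.086 cent [0.4222 0.1849] rect [422.4 185. ] [27.3 27.2] 1.4
sj n 225 ztop 0.048 cent [0.369  0.2797] rect [369.1 279.9] [41.4 41.9] 27.3
lj n 376 ztop 0.070 cent [ 0.4152 -0.1686] rect [ 415.  -168.8] [53.8 54. ] 53.2
box n 257 ztop 0.067 cent [0.4442 0.0586] rect [444.1  58.5] [30.8 53.6] 50.7
dropper n 25 ztop 0.076 cent [ 0.3688 -0.2664] rect [ 368.9 -266.2] [ 9.9 12.5] 0.6
dish n 944 ztop 0.046 cent [0.5801 0.4401] rect [579.1 440.2] [92.6 87.5] 46.1
orange n 113 ztop 0.087 cent [0.3175 0.1489] rect [317.5 149.2] [26.  29.1] 45.6
green n 259 ztop 0.066 cent [0.3501 0.044 ] rect [350.3  44.2] [53.6 30. ] 30.6
blue [340. 160.] 2733 [ 588.2 -156. ] [265.3  80.8] 7.3
blue [229. 149.] 1886 [625.7 136.9] [ 81.2 187. ] 40.5
blue [457. 175.] 2799 [ 548.4 -435.4] [114.8 245.2] 84.3
blue [535. 352.] 3763 [ 116.  -599.3] [116.5 254.9] 87.7
```

View pics/crop0.png

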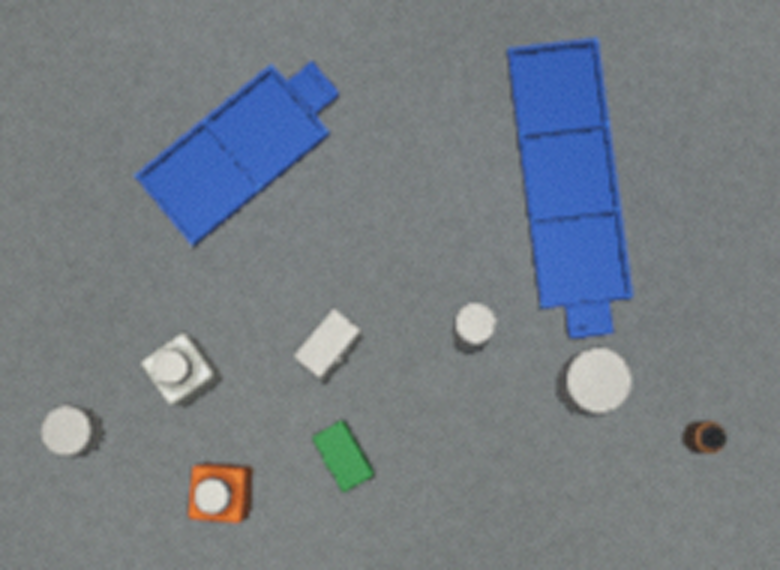

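The crop confirms it: the white bottle is at crop (178,368) and the white slide box at (328,345). The orange (215,493) and green (343,455) look-alikes are to be avoided. Next I'll get the tray frames, the bottle yaw and the jaw direction.

```bash
cat >> h.py <<'E'
from scipy.spatial.transform import Rotation as Ro
def jaw(o=None):
    o=o or ctrl.get_obs(); R=Ro.from_euler("xyz",o["eef_rot"]).as_matrix()
    return R, np.degrees(np.arctan2(R[1,1],R[0,1]))
def go(x,y,z,yaw=None):
    o=ctrl.get_obs(); R,a=jaw(o)
    s="t=%.2f tcp %s d=%s"%(o["time_s"],np.round(o["ee_pos"],4),np.round(np.array([x,y,z])-o["ee_pos"],4))
    if yaw is not None: s+=" jaw %.1f turn %.1f"%(a,(yaw-a+90)%180-90)
    print(s,"down",np.round(R[:,0],3),"w %.4f"%o["grip_width"],"q6 %.2f"%o["qpos"][5])
E
python3 - <<'E'
from h import *
z=np.load("top0.npz"); im,d=z["im"],z["d"]
P=cloud("top",d); hsv=cv2.cvtColor(im,cv2.COLOR_RGB2HSV)
blue=cv2.inRange(hsv,(105,150,60),(125,255,255))
b=cv2.morphologyEx(blue,cv2.MORPH_CLOSE,np.ones((5,5)))
big=cv2.resize(b,None,fx=4,fy=4,interpolation=cv2.INTER_LINEAR); big=(big>127).astype(np.uint8)
op=cv2.morphologyEx(big,cv2.MORPH_OPEN,cv2.getStructuringElement(cv2.MORPH_ELLIPSE,(81,81)))
n,l,st,ce=cv2.connectedComponentsWithStats(op)
for i in range(1,n):
    ys,xs=np.nonzero(l==i)
    c=ce[i]/4
    if c[0]>400: continue
    uv=np.c_[(xs+.5)/4-.5,(ys+.5)/4-.5]
    g=ray_plane("top",uv,.014)
    r=cv2.minAreaRect(g.astype(np.float32)*1000); print("tray",np.round(c),np.round(r[0],1),np.round(r[1],1),round(r[2],1),"cent",np.round(g.mean(0),4))
# bottle body
w=P[195:252,180:237]; s=hsv[195:252,180:237]
Z=w[...,2]; m=((Z>.05)&(Z<.095)&(s[...,1]<60)).astype(np.uint8)
ys,xs=np.nonzero(m); g=ray_plane("top",np.c_[xs+180,ys+195],.06); 
m2=((Z>.05)&(Z<.068)); ys,xs=np.nonzero(m2); g=ray_plane("top",np.c_[xs+180,ys+195],.06)
r=cv2.minAreaRect(g.astype(np.float32)*1000); print("bottle",r)
print(jaw()); go(0.369,0.28,0.15)
E
```

```text
tray [340. 159.] [ 598.4 -154.7] [244.8  81.4] 7.3 cent [ 0.599  -0.1545]
tray [229. 150.] [621.6 141.7] [ 81.1 174.5] 40.6 cent [0.6196 0.144 ]
bottle ((421.601318359375, 184.78048706054688), (46.70969772338867, 46.10466766357422), 34.780094146728516)
(array([[-4.81725971e-04,  4.32053895e-01,  9.01847659e-01],
       [-9.05705466e-04,  9.01847205e-01, -4.32054162e-01],
       [-9.99999474e-01, -1.02494006e-03, -4.31296455e-05]]), np.float64(64.40200929125986))
t=0.10 tcp [0.2375 0.4958 0.205 ] d=[ 0.1315 -0.2158 -0.055 ] down [-0.    -0.001 -1.   ] w 0.0934 q6 -0.07
```

Emit:
{"method": "jog_arm", "body": {
  "rows": [0.0188,-0.0308,-0.0079,0,0,0,0,0.0188,-0.0308,-0.0079,0,0,0,0,0.0188,-0.0308,-0.0079,0,0,0,0,0.0188,-0.0308,-0.0079,0,0,0,0,0.0188,-0.0308,-0.0079,0,0,0,0,0.0188,-0.0308,-0.0079,0,0,0,0,0.0188,-0.0308,-0.0079,0,0,0,0,0,0,0,0,0,0,0],
  "squeeze": 15
}}

```text
time_s: 0.77
ee_pos: [0.3708, 0.2761, 0.1487]
eef_rot: [-1.806, 1.568, -2.257]
force: [-1.3, -0.1, 0.2]
grip_width: 0.0939
```

```bash
python3 -c "
from h import *
go(.369,.28,.02,64.4)"
```

```text
t=0.77 tcp [0.3708 0.2761 0.1487] d=[-0.0018  0.0039 -0.1287] jaw 64.2 turn 0.2 down [-0.002 -0.002 -1.   ] w 0.0939 q6 -0.56
```

Emit:
{"method": "jog_arm", "body": {
  "rows": [0,0,-0.03,0,0,0,0,0,0,-0.03,0,0,0,0,0,0,-0.03,0,0,0,0,0,0,-0.025,0,0,0,0,0,0,-0.0147,0,0,0,0,0,0,0,0,0,0,0,0,0,0,0,0,0,0.3]
}}

```text
time_s: 1.35
ee_pos: [0.3689, 0.2805, 0.0203]
eef_rot: [-2.144, 1.569, -2.59]
force: [0.2, 0.2, -0.0]
grip_width: 0.09
```

Emit:
{"method": "jog_arm", "body": {
  "rows": [0,0,0,0,0,0,1,0,0,0,0,0,0,1,0,0,0,0,0,0,1,0,0,0,0,0,0,1,0,0,0,0,0,0,1,0,0,0,0,0,0,1]
}}

```text
time_s: 1.85
ee_pos: [0.3693, 0.2805, 0.0207]
eef_rot: [1.137, 1.57, 0.69]
force: [0.8, -0.4, -0.0]
grip_width: 0.0508
```

```bash
python3 -c "
from h import *
go(.6792,-.1444,.15,97.3)
im,d=grab('side'); save(cv2.resize(im[130:330,150:400],None,fx=3,fy=3),'pics/s1.png')"
```

```text
t=1.85 tcp [0.3693 0.2805 0.0207] d=[ 0.3099 -0.4249  0.1293] jaw 64.4 turn 32.9 down [ 0.  0. -1.] w 0.0508 q6 -0.55
```

View pics/s1.png

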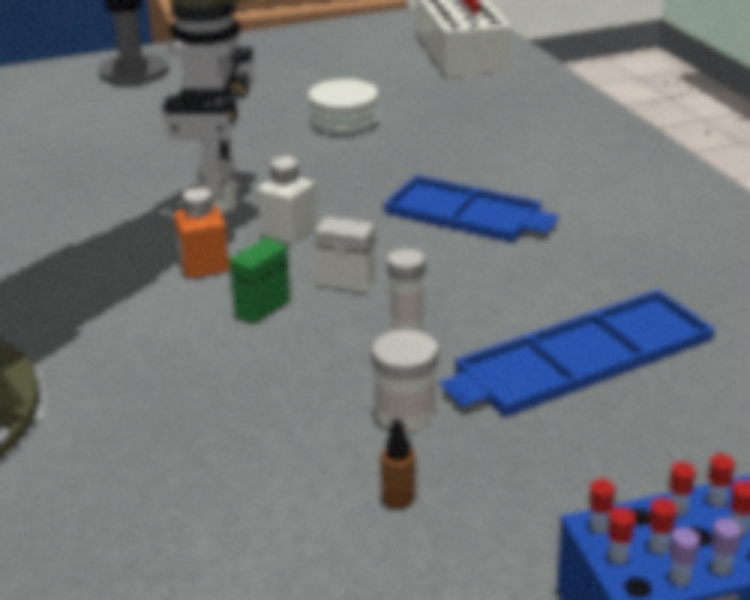

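The fingers are at the jar, at image (230,185), and still closing. I'll finish the grip and then lift.

Emit:
{"method": "jog_arm", "body": {
  "rows": [0,0,0,0,0,0,1,0,0,0,0,0,0,1,0,0,0,0,0,0,1,0,0,0,0,0,0,1,0,0,0.03,0,0,0,1,0,0,0.04,0,0,0,1,0,0,0.04,0,0,0,1,0,0,0.02,0,0,0,1]
}}

```text
time_s: 2.57
ee_pos: [0.3701, 0.2809, 0.1546]
eef_rot: [1.02, 1.566, 0.573]
force: [-0.4, 0.0, 0.7]
grip_width: 0.0418
```

Emit:
{"method": "jog_arm", "body": {
  "rows": [0.0221,-0.0303,0,0,0,2.35,1,0.0221,-0.0303,0,0,0,2.35,1,0.0221,-0.0303,0,0,0,2.35,1,0.0221,-0.0303,0,0,0,2.35,1,0.0221,-0.0303,0,0,0,2.35,1,0.0221,-0.0303,0,0,0,2.35,1,0.0221,-0.0303,0,0,0,2.35,1]
}}

```text
time_s: 3.15
ee_pos: [0.5247, 0.0665, 0.1503]
eef_rot: [3.031, 1.571, 2.873]
force: [0.9, 0.4, -0.1]
grip_width: 0.0416
```

Emit:
{"method": "jog_arm", "body": {
  "rows": [0.0221,-0.0303,0,0,0,2.35,1,0.0221,-0.0303,0,0,0,2.35,1,0.0221,-0.0303,0,0,0,2.35,1,0.0221,-0.0303,0,0,0,2.35,1,0.0221,-0.0303,0,0,0,2.35,1,0.0221,-0.0303,0,0,0,2.35,1,0.0221,-0.0303,0,0,0,2.35,1,0,0,0,0,0,0,1]
}}

```text
time_s: 3.82
ee_pos: [0.6801, -0.1491, 0.1484]
eef_rot: [-2.916, 1.569, -2.79]
force: [0.8, -0.2, -1.0]
grip_width: 0.0416
```

Emit:
{"method": "jog_arm", "body": {
  "rows": [0,0,0,0,0,0,1,0,0,0,0,0,0,1]
}}

```text
time_s: 3.98
ee_pos: [0.6783, -0.1434, 0.1498]
eef_rot: [2.62, 1.57, 2.747]
force: [0.1, 0.1, 0.0]
grip_width: 0.0413
```

```bash
python3 -c "
from h import *
go(.6792,-.1444,.025,97.3)"
```

```text
t=3.98 tcp [ 0.6783 -0.1434  0.1498] d=[ 0.0009 -0.001  -0.1248] jaw 97.3 turn 0.0 down [-0.001  0.    -1.   ] w 0.0413 q6 -1.96
```

Emit:
{"method": "jog_arm", "body": {
  "rows": [0.0009,-0.001,-0.03,0,0,0,1,0,0,-0.03,0,0,0,1,0,0,-0.03,0,0,0,1,0,0,-0.02,0,0,0,1,0,0,-0.01,0,0,0,1,0,0,-0.005,0,0,0,1,0,0,0,0,0,0,1,0,0,0,0,0,0,0.4]
}}

```text
time_s: 4.65
ee_pos: [0.6802, -0.1445, 0.0271]
eef_rot: [-0.395, 1.569, -0.267]
force: [0.4, 0.4, -1.1]
grip_width: 0.0454
```

Emit:
{"method": "jog_arm", "body": {
  "rows": [0,0,0,0,0,0,0.3,0,0,0,0,0,0,0.3,0,0,0,0,0,0,0.3,0,0,0.01,0,0,0,0.3,0,0,0.035,0,0,0,0.3,0,0,0.04,0,0,0,0.3,0,0,0.04,0,0,0,0]
}}

```text
time_s: 5.23
ee_pos: [0.6791, -0.1447, 0.1526]
eef_rot: [2.755, 1.57, 2.882]
force: [0.6, 0.2, 0.2]
grip_width: 0.0698
```

```bash
python3 -c "
from h import *
go(.422,.1848,.15,124.8)"
```

```text
t=5.23 tcp [ 0.6791 -0.1447  0.1526] d=[-0.2571  0.3295 -0.0026] jaw 97.3 turn 27.5 down [-0.001  0.    -1.   ] w 0.0698 q6 -1.96
```

Emit:
{"method": "jog_arm", "body": {
  "rows": [-0.0214,0.0275,0,0,0,2.29,0,-0.0214,0.0275,0,0,0,2.29,0,-0.0214,0.0275,0,0,0,2.29,0,-0.0214,0.0275,0,0,0,2.29,0,-0.0214,0.0275,0,0,0,2.29,0,-0.0214,0.0275,0,0,0,2.29,0]
}}

```text
time_s: 5.73
ee_pos: [0.55, 0.0212, 0.1515]
eef_rot: [-0.387, 1.57, -0.018]
force: [0.3, -0.6, 0.7]
grip_width: 0.0942
```

Emit:
{"method": "jog_arm", "body": {
  "rows": [-0.0214,0.0275,0,0,0,2.29,0,-0.0214,0.0275,0,0,0,2.29,0,-0.0214,0.0275,0,0,0,2.29,0,-0.0214,0.0275,0,0,0,2.29,0,-0.0214,0.0275,0,0,0,2.29,0,-0.0214,0.0275,0,0,0,2.29,0,0,0,0,0,0,0,0,0,0,0,0,0,0,0]
}}

```text
time_s: 6.4
ee_pos: [0.4224, 0.1862, 0.1515]
eef_rot: [-0.301, 1.569, 0.309]
force: [1.0, -0.6, 0.2]
grip_width: 0.094
```

Emit:
{"method": "jog_arm", "body": {
  "rows": [0,0,0,0,0,0,0]
}}

```text
time_s: 6.48
ee_pos: [0.4232, 0.185, 0.1512]
eef_rot: [-0.412, 1.57, 0.195]
force: [1.0, 0.5, 1.8]
grip_width: 0.094
```

```bash
python3 -c "
from h import *
go(.422,.1848,.023,124.8)
im,d=grab('side'); save(cv2.resize(im[130:330,150:400],None,fx=3,fy=3),'pics/s2.png')"
```

```text
t=6.48 tcp [0.4232 0.185  0.1512] d=[-0.0012 -0.0002 -0.1282] jaw 124.8 turn 0.0 down [ 0.001  0.    -1.   ] w 0.0940 q6 -1.84
```

View pics/s2.png

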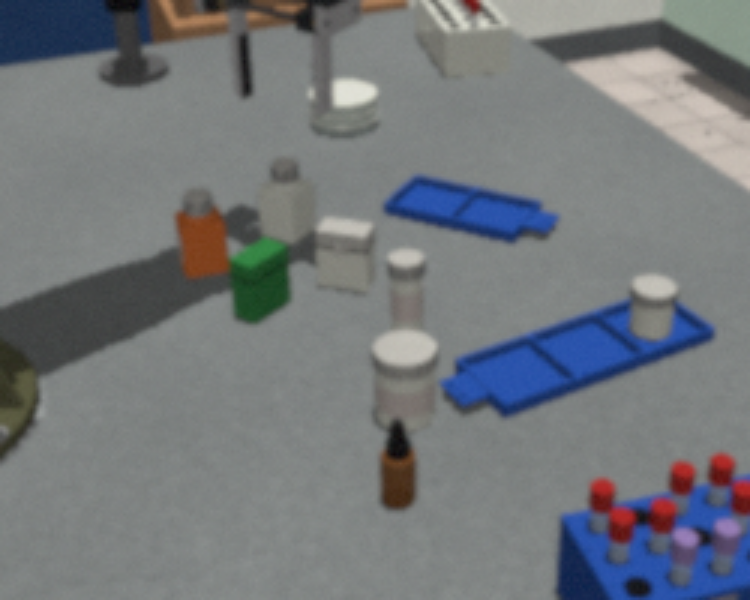

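The small jar stands in the far bay at crop (655,308), and the gripper is over the white bottle at (287,200).

Emit:
{"method": "jog_arm", "body": {
  "rows": [0,0,-0.032,0,0,0,0.2,0,0,-0.032,0,0,0,0.2,0,0,-0.032,0,0,0,0.3,0,0,-0.021,0,0,0,0.3,0,0,-0.01,0,0,0,0.3,0,0,0,0,0,0,1,0,0,0,0,0,0,1,0,0,0,0,0,0,1]
}}

```text
time_s: 7.2
ee_pos: [0.4238, 0.1852, 0.0248]
eef_rot: [-0.274, 1.569, 0.333]
force: [-0.3, 0.6, 0.6]
grip_width: 0.0494
```

Emit:
{"method": "jog_arm", "body": {
  "rows": [0,0,0,0,0,0,1,0,0,0,0,0,0,1,0,0,0,0,0,0,1,0,0,0,0,0,0,1,0,0,0,0,0,0,1]
}}

```text
time_s: 7.62
ee_pos: [0.4237, 0.1854, 0.0248]
eef_rot: [-0.392, 1.568, 0.215]
force: [0.7, -1.4, 7.4]
grip_width: 0.0458
```

```bash
python3 -c "
from h import *
go(.6018,-.1543,.15,97.3)"
```

```text
t=7.62 tcp [0.4237 0.1854 0.0248] d=[ 0.1781 -0.3397  0.1252] jaw 124.8 turn -27.5 down [ 0.003  0.001 -1.   ] w 0.0458 q6 -1.84
```

Emit:
{"method": "jog_arm", "body": {
  "rows": [0,0,0.025,0,0,0,1,0,0,0.04,0,0,0,1,0,0,0.04,0,0,0,1,0,0,0.02,0,0,0,1,0.0178,-0.034,0,0,0,-2.75,1,0.0178,-0.034,0,0,0,-2.75,1,0.0178,-0.034,0,0,0,-2.75,1]
}}

```text
time_s: 8.2
ee_pos: [0.4767, 0.0822, 0.1496]
eef_rot: [-0.361, 1.569, 0.101]
force: [0.7, 0.6, -1.0]
grip_width: 0.046
```

Emit:
{"method": "jog_arm", "body": {
  "rows": [0.0178,-0.034,0,0,0,-2.75,1,0.0178,-0.034,0,0,0,-2.75,1,0.0178,-0.034,0,0,0,-2.75,1,0.0178,-0.034,0,0,0,-2.75,1,0.0178,-0.034,0,0,0,-2.75,1,0.0178,-0.034,0,0,0,-2.75,1,0.0178,-0.034,0,0,0,-2.75,1,0,0,0,0,0,0,1]
}}

```text
time_s: 8.87
ee_pos: [0.602, -0.1601, 0.1483]
eef_rot: [-1.133, 1.57, -1.013]
force: [-0.9, 0.3, -1.8]
grip_width: 0.0459
```

Emit:
{"method": "jog_arm", "body": {
  "rows": [0,0,0,0,0,0,1,0,0,0,0,0,0,1]
}}

```text
time_s: 9.03
ee_pos: [0.6004, -0.1543, 0.1485]
eef_rot: [2.348, 1.57, 2.476]
force: [-0.8, 0.1, -2.0]
grip_width: 0.0459
```

```bash
python3 -c "
from h import *
go(.6018,-.1543,.029,97.3)"
```

```text
t=9.03 tcp [ 0.6004 -0.1543  0.1485] d=[ 0.0014  0.     -0.1195] jaw 97.3 turn -0.0 down [-0.  0. -1.] w 0.0459 q6 -2.01
```

Emit:
{"method": "jog_arm", "body": {
  "rows": [0.0014,0,-0.03,0,0,0,1,0,0,-0.03,0,0,0,1,0,0,-0.03,0,0,0,1,0,0,-0.018,0,0,0,1,0,0,-0.007,0,0,0,1,0,0,-0.004,0,0,0,1,0,0,0,0,0,0,1,0,0,0,0,0,0,1]
}}

```text
time_s: 9.7
ee_pos: [0.6028, -0.1546, 0.031]
eef_rot: [-0.447, 1.569, -0.319]
force: [-0.3, 0.2, -1.6]
grip_width: 0.0458
```

Emit:
{"method": "jog_arm", "body": {
  "rows": [0,0,-0.0018,0,0,0,1,0,0,0,0,0,0,1,0,0,0,0,0,0,0.35,0,0,0,0,0,0,0.25,0,0,0,0,0,0,0.25,0,0,0,0,0,0,0.25,0,0,0,0,0,0,0.25]
}}

```text
time_s: 10.28
ee_pos: [0.6021, -0.1548, 0.0277]
eef_rot: [-0.771, 1.571, -0.644]
force: [0.4, 0.3, -0.3]
grip_width: 0.07
```

Emit:
{"method": "jog_arm", "body": {
  "rows": [0,0,0.015,0,0,0,0.25,0,0,0.035,0,0,0,0.25,0,0,0.04,0,0,0,0.25,0,0,0.031,0,0,0,0.25,0,0,0,0,0,0,0.25]
}}

```text
time_s: 10.7
ee_pos: [0.6045, -0.1555, 0.1558]
eef_rot: [-0.439, 1.561, -0.312]
force: [-0.2, 0.3, 1.0]
grip_width: 0.0709
```

```bash
python3 -c "
from h import *
go(.4603,-.065,.15,97.3)"
```

```text
t=10.70 tcp [ 0.6045 -0.1555  0.1558] d=[-0.1442  0.0905 -0.0058] jaw 97.3 turn 0.0 down [ 0.01  -0.003 -1.   ] w 0.0709 q6 -2.01
```

Emit:
{"method": "jog_arm", "body": {
  "rows": [-0.0284,0.018,0,0,0,0,0.3,-0.0284,0.018,0,0,0,0,0.3,-0.0284,0.018,0,0,0,0,0.3,-0.0284,0.018,0,0,0,0,0.3,-0.0284,0.018,0,0,0,0,0.3,0,0,0,0,0,0,0.3,0,0,0,0,0,0,0.3,0,0,0,0,0,0,0.3]
}}

```text
time_s: 11.37
ee_pos: [0.4608, -0.0651, 0.1488]
eef_rot: [-0.436, 1.57, -0.309]
force: [-0.1, -0.9, -0.6]
grip_width: 0.066
```

```bash
python3 -c "
from h import *
go(.4603,-.065,.032,97.3)
im,d=grab('side'); save(cv2.resize(im[130:330,150:400],None,fx=3,fy=3),'pics/s3.png')"
```

```text
t=11.37 tcp [ 0.4608 -0.0651  0.1488] d=[-5.000e-04  1.000e-04 -1.168e-01] jaw 97.3 turn 0.0 down [ 0.001 -0.    -1.   ] w 0.0660 q6 -1.92
```

View pics/s3.png

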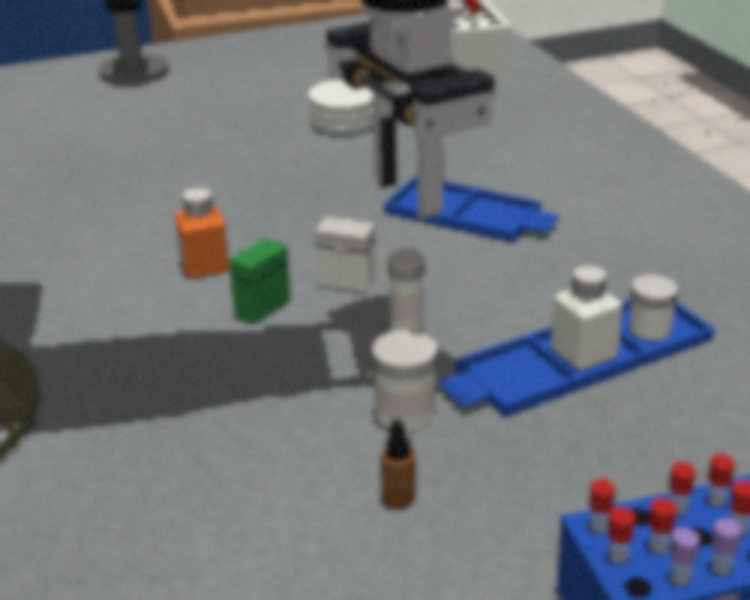

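The bottle stands in the middle bay at (587,320), and the gripper is over the tube at (405,290).

Emit:
{"method": "jog_arm", "body": {
  "rows": [0,0,-0.032,0,0,0,0.3,0,0,-0.032,0,0,0,0.3,0,0,-0.03,0,0,0,0.3,0,0,-0.023,0,0,0,0.3,0,0,0,0,0,0,1,0,0,0,0,0,0,1,0,0,0,0,0,0,1,0,0,0,0,0,0,1]
}}

```text
time_s: 12.08
ee_pos: [0.4612, -0.0651, 0.0331]
eef_rot: [-0.355, 1.568, -0.229]
force: [-0.4, -0.2, 0.3]
grip_width: 0.0421
```

Emit:
{"method": "jog_arm", "body": {
  "rows": [0,0,0,0,0,0,1,0,0,0,0,0,0,1,0,0,0,0,0,0,1,0,0,0,0,0,0,1,0,0,0,0,0,0,1,0,0,0,0,0,0,1]
}}

```text
time_s: 12.58
ee_pos: [0.4609, -0.065, 0.0327]
eef_rot: [-0.367, 1.569, -0.24]
force: [-0.1, -0.0, 7.6]
grip_width: 0.0325
```

```bash
python3 -c "
from h import *
go(.5244,-.1642,.15,97.3)"
```

```text
t=12.58 tcp [ 0.4609 -0.065   0.0327] d=[ 0.0635 -0.0992  0.1173] jaw 97.3 turn 0.0 down [ 0.002 -0.001 -1.   ] w 0.0325 q6 -1.92
```

Emit:
{"method": "jog_arm", "body": {
  "rows": [0,0,0,0,0,0,1,0,0,0.025,0,0,0,1,0,0,0.04,0,0,0,1,0,0,0.025,0,0,0,1,0.0159,-0.0248,0,0,0,0,1,0.0159,-0.0248,0,0,0,0,1,0.0159,-0.0248,0,0,0,0,1,0.0159,-0.0248,0,0,0,0,1]
}}

```text
time_s: 13.25
ee_pos: [0.5244, -0.1652, 0.1223]
eef_rot: [-0.508, 1.57, -0.381]
force: [0.1, -0.1, -0.0]
grip_width: 0.0326
```

Emit:
{"method": "jog_arm", "body": {
  "rows": [0,0,0,0,0,0,1,0,0,0,0,0,0,1,0,0,0,0,0,0,1]
}}

```text
time_s: 13.5
ee_pos: [0.5233, -0.1636, 0.1216]
eef_rot: [2.531, 1.57, 2.658]
force: [-0.1, 0.9, 0.3]
grip_width: 0.0329
```

```bash
python3 -c "
from h import *
go(.5244,-.1642,.0367,97.3)
im,d=grab('side'); save(cv2.resize(im[130:330,150:400],None,fx=3,fy=3),'pics/s4.png')"
```

```text
t=13.50 tcp [ 0.5233 -0.1636  0.1216] d=[ 0.0011 -0.0006 -0.0849] jaw 97.3 turn 0.0 down [-0.  0. -1.] w 0.0329 q6 -2.07
```

View pics/s4.png

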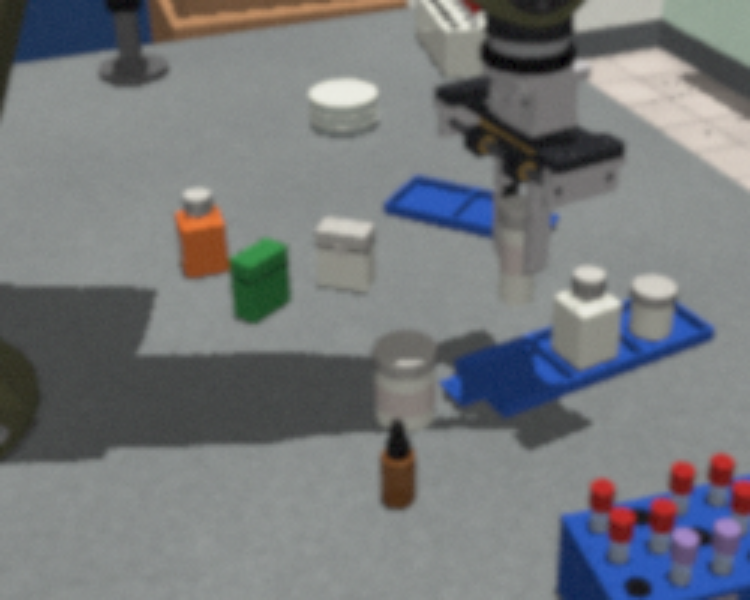

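The tube hangs upright at (515,250). Lowering it into the tab bay.

Emit:
{"method": "jog_arm", "body": {
  "rows": [0.0008,-0.0004,-0.03,0,0,0,1,0,0,-0.03,0,0,0,1,0,0,-0.015,0,0,0,1,0,0,-0.006,0,0,0,1,0,0,-0.003,0,0,0,1,0,0,0,0,0,0,1,0,0,0,0,0,0,1]
}}

```text
time_s: 14.13
ee_pos: [0.5251, -0.1644, 0.0389]
eef_rot: [-0.489, 1.569, -0.361]
force: [0.1, 0.4, -0.6]
grip_width: 0.0325
```

Emit:
{"method": "jog_arm", "body": {
  "rows": [0,0,-0.0015,0,0,0,1,0,0,0,0,0,0,1,0,0,0,0,0,0,0.5,0,0,0,0,0,0,0.4,0,0,0,0,0,0,0.4,0,0,0,0,0,0,0.4,0,0,0,0,0,0,0.4]
}}

```text
time_s: 14.72
ee_pos: [0.5246, -0.1644, 0.0362]
eef_rot: [-0.643, 1.571, -0.516]
force: [0.5, -0.6, -0.9]
grip_width: 0.0559
```

Emit:
{"method": "jog_arm", "body": {
  "rows": [0,0,0.015,0,0,0,0.4,0,0,0.03,0,0,0,0.3,0,0,0.035,0,0,0,0,0,0,0.03,0,0,0,0,0,0,0,0,0,0,0]
}}

```text
time_s: 15.13
ee_pos: [0.5267, -0.1652, 0.1522]
eef_rot: [-0.501, 1.562, -0.374]
force: [0.7, -0.7, 1.0]
grip_width: 0.0794
```

```bash
python3 -c "
from h import *
go(.4151,-.1687,.15,36)
im,d=grab('side'); save(cv2.resize(im[130:330,150:400],None,fx=3,fy=3),'pics/s5.png')"
```

```text
t=15.13 tcp [ 0.5267 -0.1652  0.1522] d=[-0.1116 -0.0035 -0.0022] jaw 97.3 turn -61.3 down [ 0.008 -0.003 -1.   ] w 0.0794 q6 -2.07
```

View pics/s5.png

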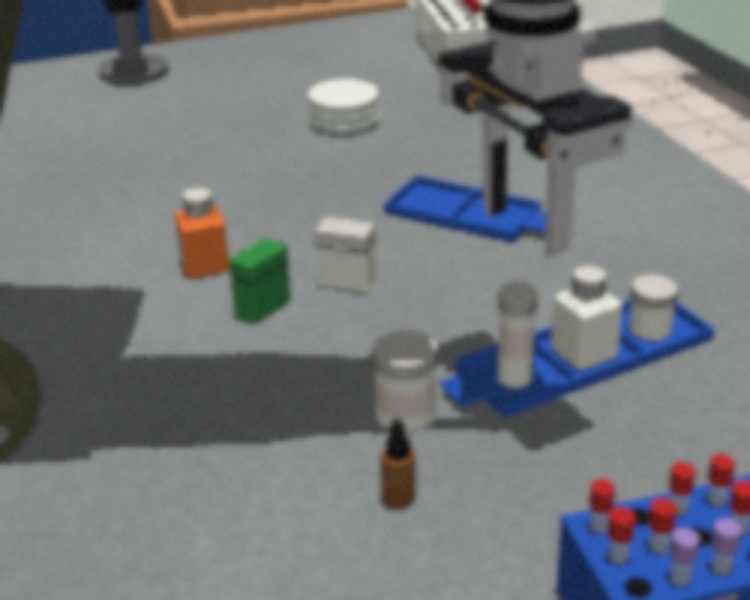

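The tube stands in the tab bay at (516,340). Next is the large jar, with the jaw direction kept at 97°, which clears the dropper by about 35 mm.

Emit:
{"method": "jog_arm", "body": {
  "rows": [-0.0274,-0.0011,0,0,0,0,0.05,-0.0274,-0.0011,0,0,0,0,0.05,-0.0274,-0.0011,0,0,0,0,0.05,-0.0274,-0.0011,0,0,0,0,0.05,0,0,0,0,0,0,0.1,0,0,0,0,0,0,0.1,0,0,0,0,0,0,0.1]
}}

```text
time_s: 15.77
ee_pos: [0.4153, -0.1689, 0.1458]
eef_rot: [2.273, 1.571, 2.4]
force: [-0.1, -0.2, 0.3]
grip_width: 0.0844
```

```bash
python3 -c "
from h import *
go(.4151,-.1687,.04,97.3)"
```

```text
t=15.77 tcp [ 0.4153 -0.1689  0.1458] d=[-0.0002  0.0002 -0.1058] jaw 97.3 turn 0.0 down [-0.  0. -1.] w 0.0844 q6 -2.17
```

Emit:
{"method": "jog_arm", "body": {
  "rows": [0,0,-0.03,0,0,0,0.1,0,0,-0.03,0,0,0,0.15,0,0,-0.03,0,0,0,0.15,0,0,-0.016,0,0,0,0.2,0,0,0,0,0,0,1,0,0,0,0,0,0,1,0,0,0,0,0,0,1,0,0,0,0,0,0,1]
}}

```text
time_s: 16.43
ee_pos: [0.4159, -0.1691, 0.0413]
eef_rot: [-0.624, 1.569, -0.496]
force: [-0.1, 0.3, -1.1]
grip_width: 0.0535
```

Emit:
{"method": "jog_arm", "body": {
  "rows": [0,0,0,0,0,0,1,0,0,0,0,0,0,1,0,0,0,0,0,0,1,0,0,0,0,0,0,1,0,0,0,0,0,0,1]
}}

```text
time_s: 16.85
ee_pos: [0.4158, -0.1692, 0.0412]
eef_rot: [-0.551, 1.568, -0.425]
force: [0.7, -0.0, 7.8]
grip_width: 0.0534
```

```bash
python3 -c "
from h import *
go(.6422,.1176,.15,97.3)"
```

```text
t=16.85 tcp [ 0.4158 -0.1692  0.0412] d=[0.2264 0.2868 0.1088] jaw 97.3 turn 0.0 down [ 0.002 -0.001 -1.   ] w 0.0534 q6 -2.17
```

Emit:
{"method": "jog_arm", "body": {
  "rows": [0,0,0.025,0,0,0,1,0,0,0.04,0,0,0,1,0,0,0.03,0,0,0,1,0,0,0.015,0,0,0,1,0.0226,0.0287,0,0,0,0,1,0.0226,0.0287,0,0,0,0,1,0.0226,0.0287,0,0,0,0,1,0.0226,0.0287,0,0,0,0,1]
}}

```text
time_s: 17.52
ee_pos: [0.5061, -0.0526, 0.1506]
eef_rot: [-0.289, 1.57, -0.163]
force: [-0.4, -0.6, -1.1]
grip_width: 0.0537
```

Emit:
{"method": "jog_arm", "body": {
  "rows": [0.0226,0.0287,0,0,0,0,1,0.0226,0.0287,0,0,0,0,1,0.0226,0.0287,0,0,0,0,1,0.0226,0.0287,0,0,0,0,1,0.0226,0.0287,0,0,0,0,1,0.0226,0.0287,0,0,0,0,1,0,0,0,0,0,0,1,0,0,0,0,0,0,1]
}}

```text
time_s: 18.18
ee_pos: [0.641, 0.1195, 0.1493]
eef_rot: [-3.121, 1.57, -2.992]
force: [0.4, -0.1, -0.4]
grip_width: 0.0537
```

Emit:
{"method": "jog_arm", "body": {
  "rows": [0,0,0,0,0,0,1,0,0,0,0,0,0,1]
}}

```text
time_s: 18.35
ee_pos: [0.6405, 0.1173, 0.1504]
eef_rot: [-1.909, 1.571, -1.783]
force: [-0.4, -0.2, -0.2]
grip_width: 0.0538
```

```bash
python3 -c "
from h import *
go(.6422,.1176,.0455,97.3)"
```

```text
t=18.35 tcp [0.6405 0.1173 0.1504] d=[ 0.0017  0.0003 -0.1049] jaw 97.2 turn 0.1 down [-0. -0. -1.] w 0.0538 q6 -1.57
```

Emit:
{"method": "jog_arm", "body": {
  "rows": [0.001,0,-0.03,0,0,0,1,0,0,-0.03,0,0,0,1,0,0,-0.025,0,0,0,1,0,0,-0.012,0,0,0,1,0,0,-0.005,0,0,0,1,0,0,-0.002,0,0,0,1,0,0,0,0,0,0,1,0,0,0,0,0,0,1]
}}

```text
time_s: 19.02
ee_pos: [0.6427, 0.1182, 0.0478]
eef_rot: [-0.011, 1.568, 0.115]
force: [0.2, -0.5, -0.9]
grip_width: 0.0536
```

Emit:
{"method": "jog_arm", "body": {
  "rows": [0,0,-0.002,0,0,0,1,0,0,0,0,0,0,1,0,0,0,0,0,0,0.3,0,0,0,0,0,0,0.2,0,0,0,0,0,0,0.2,0,0,0,0,0,0,0.2,0,0,0,0,0,0,0.2]
}}

```text
time_s: 19.6
ee_pos: [0.6419, 0.1182, 0.0441]
eef_rot: [-3.007, 1.571, -2.88]
force: [-0.5, -0.5, -0.0]
grip_width: 0.075
```

Emit:
{"method": "jog_arm", "body": {
  "rows": [0,0,0.015,0,0,0,0.2,0,0,0.03,0,0,0,0.2,0,0,0.035,0,0,0,0.2,0,0,0.025,0,0,0,0.2,0,0,0,0,0,0,0.2]
}}

```text
time_s: 20.02
ee_pos: [0.6439, 0.1185, 0.1553]
eef_rot: [-0.001, 1.562, 0.126]
force: [0.4, -0.3, 1.1]
grip_width: 0.0745
```

```bash
python3 -c "
from h import *
go(.4442,.0586,.15,50.7)
im,d=grab('side'); save(cv2.resize(im[130:330,150:400],None,fx=3,fy=3),'pics/s6.png')"
```

```text
t=20.02 tcp [0.6439 0.1185 0.1553] d=[-0.1997 -0.0599 -0.0053] jaw 97.3 turn -46.6 down [ 0.008  0.001 -1.   ] w 0.0745 q6 -1.57
```

View pics/s6.png

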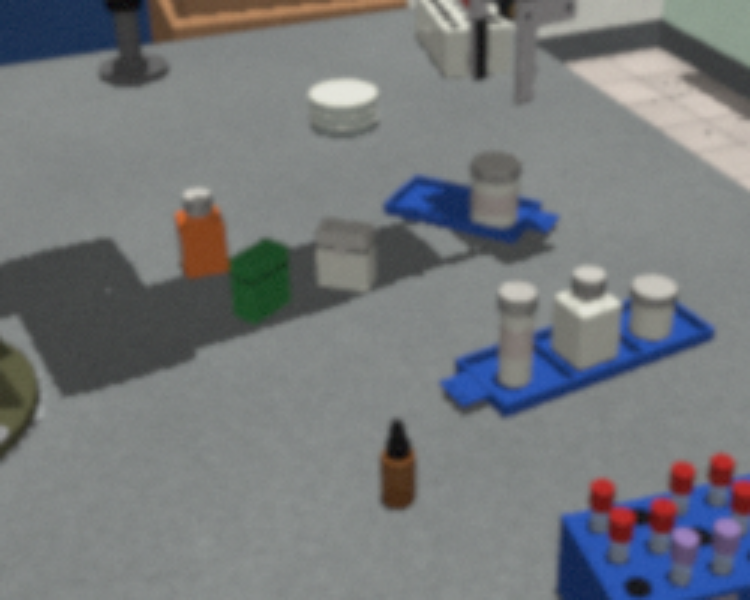

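The large jar stands in the short tray's tab bay at (495,190). The white slide box is at (346,255), next to the green look-alike at (260,280).

Emit:
{"method": "jog_arm", "body": {
  "rows": [-0.0283,-0.0085,0,0,0,-6.66,0.3,-0.0283,-0.0085,0,0,0,-6.66,0.3,-0.0283,-0.0085,0,0,0,-6.66,0.3,-0.0283,-0.0085,0,0,0,-6.66,0.3,-0.0283,-0.0085,0,0,0,-6.66,0.3,-0.0283,-0.0085,0,0,0,-6.66,0.3,-0.0283,-0.0085,0,0,0,-6.66,0.35,0,0,0,0,0,0,0.35]
}}

```text
time_s: 20.73
ee_pos: [0.4396, 0.0579, 0.1477]
eef_rot: [-2.362, 1.567, -3.057]
force: [0.0, -0.5, -0.3]
grip_width: 0.061
```

Emit:
{"method": "jog_arm", "body": {
  "rows": [0,0,0,0,0,0,0.35,0,0,0,0,0,0,0.35]
}}

```text
time_s: 20.9
ee_pos: [0.4442, 0.0588, 0.1488]
eef_rot: [-2.483, 1.571, 3.115]
force: [0.5, -0.5, 0.1]
grip_width: 0.0608
```

```bash
python3 -c "
from h import *
go(.4442,.0586,.026,50.7)"
```

```text
t=20.90 tcp [0.4442 0.0588 0.1488] d=[ 0.     -0.0002 -0.1228] jaw 50.7 turn -0.0 down [-0.  0. -1.] w 0.0608 q6 -0.84
```

Emit:
{"method": "jog_arm", "body": {
  "rows": [0,0,-0.035,0,0,0,0.35,0,0,-0.035,0,0,0,0.35,0,0,-0.033,0,0,0,0.35,0,0,-0.02,0,0,0,0.35,0,0,0,0,0,0,1,0,0,0,0,0,0,1,0,0,0,0,0,0,1,0,0,0,0,0,0,1]
}}

```text
time_s: 21.57
ee_pos: [0.4449, 0.0588, 0.0275]
eef_rot: [0.733, 1.568, 0.047]
force: [0.3, -0.1, -0.7]
grip_width: 0.038
```

Emit:
{"method": "jog_arm", "body": {
  "rows": [0,0,0,0,0,0,1,0,0,0,0,0,0,1,0,0,0,0,0,0,1,0,0,0,0,0,0,1,0,0,0,0,0,0,1,0,0,0,0,0,0,1]
}}

```text
time_s: 22.07
ee_pos: [0.4446, 0.0587, 0.0273]
eef_rot: [0.727, 1.569, 0.041]
force: [-1.5, 0.0, 8.1]
grip_width: 0.03
```

```bash
python3 -c "
from h import *
go(.5916,.1768,.15,50.7)"
```

```text
t=22.07 tcp [0.4446 0.0587 0.0273] d=[0.147  0.1181 0.1227] jaw 50.7 turn 0.0 down [ 0.002  0.    -1.   ] w 0.0300 q6 -0.83
```

Emit:
{"method": "jog_arm", "body": {
  "rows": [0,0,0.03,0,0,0,1,0,0,0.04,0,0,0,1,0,0,0.035,0,0,0,1,0.0245,0.0197,0.015,0,0,-2,1,0.0245,0.0197,0,0,0,-2,1,0.0245,0.0197,0,0,0,-2,1,0.0245,0.0197,0,0,0,-2,1,0.0245,0.0197,0,0,0,-2,1]
}}

```text
time_s: 22.73
ee_pos: [0.5674, 0.1583, 0.1468]
eef_rot: [1.073, 1.57, 0.21]
force: [0.1, -0.8, 0.1]
grip_width: 0.0299
```

Emit:
{"method": "jog_arm", "body": {
  "rows": [0.0245,0.0197,0,0,0,0,1,0,0,0,0,0,0,1,0,0,0,0,0,0,1,0,0,0,0,0,0,1]
}}

```text
time_s: 23.07
ee_pos: [0.5903, 0.1766, 0.1461]
eef_rot: [-1.904, 1.57, -2.765]
force: [-0.1, -0.2, -0.7]
grip_width: 0.0299
```

```bash
python3 -c "
from h import *
go(.5916,.1768,.0315,40.5)"
```

```text
t=23.07 tcp [0.5903 0.1766 0.1461] d=[ 0.0013  0.0002 -0.1146] jaw 40.7 turn -0.2 down [-0.001 -0.    -1.   ] w 0.0299 q6 -0.48
```

Emit:
{"method": "jog_arm", "body": {
  "rows": [0,0,-0.035,0,0,0,1,0,0,-0.035,0,0,0,1,0,0,-0.025,0,0,0,1,0,0,-0.012,0,0,0,1,0,0,-0.006,0,0,0,1,0,0,0,0,0,0,1,0,0,0,0,0,0,1]
}}

```text
time_s: 23.65
ee_pos: [0.5916, 0.1769, 0.0349]
eef_rot: [1.095, 1.569, 0.234]
force: [0.2, 0.3, -1.3]
grip_width: 0.0297
```

Emit:
{"method": "jog_arm", "body": {
  "rows": [0,0,-0.0025,0,0,0,1,0,0,0,0,0,0,1,0,0,0,0,0,0,0.6,0,0,0,0,0,0,0.45,0,0,0,0,0,0,0.45,0,0,0,0,0,0,0.45,0,0,0,0,0,0,0.45]
}}

```text
time_s: 24.23
ee_pos: [0.5909, 0.1769, 0.0308]
eef_rot: [0.905, 1.571, 0.044]
force: [0.5, -1.0, 0.1]
grip_width: 0.0513
```

Emit:
{"method": "jog_arm", "body": {
  "rows": [0,0,0.015,0,0,0,0.4,0,0,0.03,0,0,0,0.3,0,0,0.035,0,0,0,0.2,0,0,0.035,0,0,0,0,-0.03,0.025,0.02,0,0,0,0,-0.03,0.025,0.02,0,0,0,0,-0.03,0.025,0.02,0,0,0,0,-0.03,0.025,0.02,0,0,0,0]
}}

```text
time_s: 24.9
ee_pos: [0.4754, 0.2725, 0.2226]
eef_rot: [1.565, 1.571, 0.704]
force: [0.5, 0.1, 0.3]
grip_width: 0.0934
```

Emit:
{"method": "jog_arm", "body": {
  "rows": [-0.03,0.03,0,0,0,0,0,-0.03,0.03,0,0,0,0,0,-0.03,0.03,0,0,0,0,0,-0.03,0.03,0,0,0,0,0,0,0,0,0,0,0,0,0,0,0,0,0,0,0]
}}

```text
time_s: 25.4
ee_pos: [0.3577, 0.3909, 0.2218]
eef_rot: [1.443, 1.57, 0.585]
force: [0.0, -0.2, -0.6]
grip_width: 0.0938
```

Run:
```python
from h import *
im,d=grab('side'); save(cv2.resize(im[130:330,150:400],None,fx=3,fy=3),'pics/s7.png')
im,d=grab('top'); save(cv2.resize(im[100:290,80:500],None,fx=1.9,fy=1.9),'pics/t7.png')
P=cloud("top",d)
L=(np.array([.6018,-.1543]),-np.array([.992,.127])); S=(np.array([.6169,.1472]),np.array([.649,-.760]))
T=dict(tube=((.5244,-.1642),.096,L),bottle=((.6018,-.1543),.090,L),sj=((.6792,-.1444),.052,L),lj=((.6422,.1176),.074,S),box=((.5916,.1768),.070,S),dropper=((.3688,-.2664),.077,None),dish=((.5801,.4401),.045,None))
for k,(c,h,f) in T.items():
    c=np.array(c); v,u=np.mgrid[:420,:560]
    g=ray_plane("top",np.c_[u.ravel(),v.ravel()],h).reshape(420,560,2)
    m=(np.abs(P[...,2]-h)<.010)&(np.linalg.norm(g-c,axis=-1)<.06)
    gg=g[m]
    ct=cv2.minAreaRect(gg.astype(np.float32)*1000)
    s="%s n %d z %.4f cent %s size %s"%(k,m.sum(),np.median(P[...,2][m]),np.round(gg.mean(0),4),np.round(ct[1],1))
    if f: e=gg.mean(0)-f[0]; s+=" tray xy %.4f %.4f"%(e@f[1],e@np.array([-f[1][1],f[1][0]]))
    print(s)
print(ctrl.get_obs()["time_s"],ctrl.get_obs()["ee_pos"])
```

```text
tube n 151 z 0.0965 cent [ 0.5235 -0.1634] size [32.2 33.7] tray xy 0.0788 -0.0010
bottle n 110 z 0.0903 cent [ 0.5999 -0.1537] size [27.9 27.6] tray xy 0.0018 -0.0008
sj n 224 z 0.0526 cent [ 0.6775 -0.1432] size [77.3 43.2] tray xy -0.0765 -0.0014
lj n 401 z 0.0745 cent [0.6378 0.1212] size [54.6 85.4] tray xy 0.0333 -0.0010
box n 306 z 0.0705 cent [0.5966 0.1719] size [34.8 87.5] tray xy -0.0319 0.0006
dropper n 24 z 0.0740 cent [ 0.3686 -0.2666] size [ 9.9 12.5]
dish n 949 z 0.0456 cent [0.5801 0.44  ] size [87.3 91.7]
25.5 [0.359443   0.38935591 0.22164071]
```

View pics/s7.png

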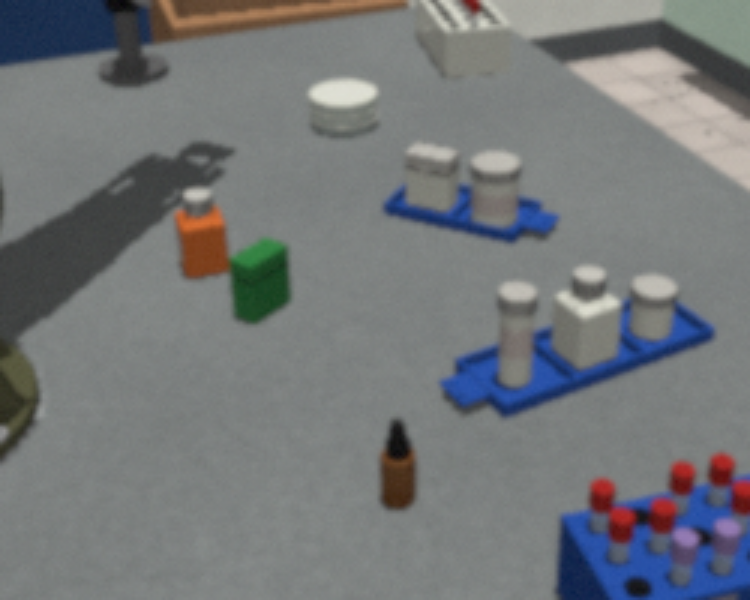

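View pics/t7.png

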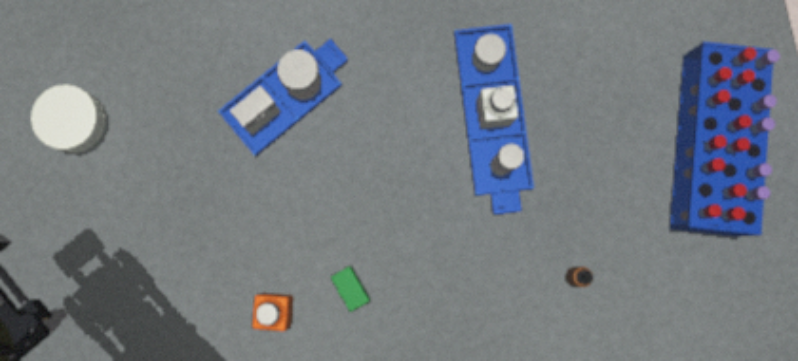

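All five stand in their bays. The large jar and slide box measurements mixed with each other, so I'll recheck those two with a tighter mask before handing in.

Run:
```python
from h import *
im,d=grab('top'); P=cloud("top",d)
o=np.array([.6169,.1472]); a=np.array([.649,-.760]); b=np.array([.760,.649])
v,u=np.mgrid[:420,:560]
for k,h,s in(("lj",.074,1),("box",.070,-1)):
    g=ray_plane("top",np.c_[u.ravel(),v.ravel()],h).reshape(420,560,2)
    e=g-o; m=(np.abs(P[...,2]-h)<.01)&(s*(e@a)>0)&(np.linalg.norm(e,axis=-1)<.09)
    n,l,st,ce=cv2.connectedComponentsWithStats(m.astype(np.uint8)); i=1+np.argmax(st[1:,4]); q=e[l==i]
    r=cv2.minAreaRect(q.astype(np.float32)*1000)
    c=np.array(r[0]); print(k,np.round([c@a,c@b],1),np.round(r[1],1),"mean",np.round(q.mean(0)@np.c_[a,b]*1000,1))
```

```text
lj [38.  -1.1] [54.  54.4] mean [37.8 -1.1]
box [-39.8   0.6] [32.4 53.5] mean [-39.8   0.8]
```

```bash
python3 -c "
from station import ctrl
print(ctrl.hand_in())"
```

```text
the job is handed in; nothing more can be done
None
```

Both kits are made up and the job is handed in, at about 25.5 s of the 122 s allowed. The hand-in gives no verdict.

**Placement:** in the last top view, every thing's top was within 2 mm of its bay centre along both tray axes and within 1 mm of its expected height. The side view shows all five standing upright in the right bays, and the gripper was well clear.

**Left alone:** the dropper and the dishes are within about 0.5 mm of where they started. I did not reach near the rack or the orange and green look-alikes.

**Checks that disagreed:**
- My first end check gave the large jar and slide box as 6–7 mm off along the tray, because the masks ran into each other. A separated measurement put them at 38.0 mm and −39.8 mm, against 39 mm and −39 mm.
- The small jar's outline in that same check took in part of the bottle, so its size read too long. Its centre, at −76.5 mm against −78 mm, is still well inside the limit. I did not remeasure it.

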